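# Find the empty craft caddy well and open its lid

## Robot

A 6-joint arm with a two-finger parallel gripper is mounted at the origin on the work surface. World frame = base frame: x ahead of the robot, y to its left, z up, the work surface at z = 0. Lengths are in mm, angles in rad, forces in N, time in s.
With the tool pointing down it reaches from about 300 to 775 mm from the base axis. Payload 14.6 kg.
Tool frame: the origin (TCP) lies between the finger pads; the fingertips stand 19 mm ahead of it and the grasp point (between the pads) is the TCP (manip.tcp_to_tips is the distance from the TCP to the fingertips, in mm); x points along the fingers, z is the direction in which the jaws open and shut, and the axes are right-handed (so a half turn about x gives the same grasp; the last joint's range is limited). The gripper opens to 94 mm and grips with 3 to 60 N. Pads are 16 mm wide; open, the fingers measure 119 mm over their backs; the gripper's body (75 mm by 177 mm) begins 78 mm behind the grasp point.
Start: joints at [-1.255, 0.3, 1.521, -0, 1.321, -0.067], TCP at [205.428, -510.185, 224.446] pointing down, gripper open.
Joint ranges: [-3.03, 3.03], [-0.79, 2.21], [0.23, 2.52], [-1.04, 4.18], [0, 3.07], [-2.55, 2.55]. Speed limits (rad/s): [2.22, 2.22, 2.57, 3.14, 3.14, 3.14].

## Interface

Orientations are given as [roll, pitch, yaw] about the fixed x, y, z axes, in that order (R = Rz(yaw) Ry(pitch) Rx(roll)).
In Python, from cell import manip gives the robot as it stands.
- The arm moves only by the tool jog_arm, never from a script. Its argument "moves" is a list that holds one entry, the list of rows, each a list of 6 numbers: the shift along the world's x, y, z in mm, then the turn, a rotation vector about the world's x, y, z in degrees. In form: [[[dx, dy, dz, wx, wy, wz], ...]]. A call has 1 to 5 rows; each row shifts and turns the pose as measured when the row begins; what a row does not reach is not made up. A row lasts 1/10 s, in which the tool goes at most 50 mm and 8.59 degrees, less where a joint would pass 70% of its speed; a pose out of reach is approached as far as the arm can. A call is refused whole if a number of a shift passes 50 or a number of a turn 8.59, either way. A call with a gripper value outside its range is refused whole. "gripper" is the opening, from -1 (shut) to 1 (fully open), set as the call begins (left out, the last holds). The fingers move at their own pace and stop on an object; "squeeze" is the grip in N (left out, the last holds). Time passes only in rows, so rows that do not move let the fingers close. It gives the time, the measured TCP pose, the force and the opening at its end, in the units of the state.
- manip.read_state(): the state, without advancing time (a new reading comes with each control period).
- manip.camera(name): name is "scene" or "top" or "wrist"; returns (picture, depth): 384x512x3 uint8, blue, green, red; 384x512 float32, mm along the optical axis (not along the pixel's ray), 0 where there is no reading.
- manip.camera_params(name): a dict with "fx", "fy", "cx", "cy" (pixels), "rvec" (rotation vector, rad) and "tvec" (3), from world to camera coordinates, as OpenCV has them. Camera axes: x right, y down, z forward; pixel columns grow to the right and rows downward; lengths in mm; the calibration is good to about 2 mm. A picture is of the moment at which its call begins: read the wrist's pose just before it. camera_params takes no time and is no camera call; for the wrist camera it gives the pose at the moment of the call.
- manip.sign_off(): hands the job in, once; it reports no verdict.
The state is a dict: "clock": time; "joints": joint angles; "qd": joint speeds; "effort": joint torques, N m; "eef_pos": TCP position; "eef_rot": TCP orientation; "wrist_force": force on the tool from outside, world axes, zero at the start; "moment": the same for the moment, N m; "finger_gap": finger opening in mm.
Only numpy, scipy, OpenCV 4.12 (cv2) and the standard library are available. Lean on these libraries where they do the work, as an engineer would, in place of code of your own. Each camera call takes 0.05 s, during which the arm holds its last target. There are 200 camera calls.

## Task

Two craft caddies have four identical rocking lids; three wells are packed full, so their lids are firm, and one is nearly empty, so its lid rocks. Press the dark thumb spots on the lids gently, one after another, to find the lid that gives, then push its front half down into the well until the lid stands open well past 45 degrees, and let go with the other lids shut. Only press and push with the fingertips: do not lift, shift or tip the caddies, and leave the other things on the table where they are.

Things in the scene. Friction and masses are not known exactly. Their poses are not given: they have to be found in the camera images.
- caddy_left: Plywood caddy at the robot's left, 160 (x) x 220 (y) x 110 mm tall, about 1.6 kg, loose on the table. Origin: centre of its underside; its -x side is the front (to the robot), z up. Two identical lids lie flush in its top, centres 55 mm either side of the middle along y, a 16 mm rail between. The well under a lid's front half is 70 mm front to back, 90 mm wide; 75 mm deep is clear when empty.
- caddy_right: The same caddy again, at the robot's right.
- lid_a (a joint): Tilt of the left lid (greater y) of the left caddy, rad. 0 = shut, grows as its front half goes down and its rear half rises; stop at 1.25. Lid 141 (front to back) x 90 x 8 mm, pivoted across its middle. A free lid moves at about 1.5 N on its spot, stays where it is left (stiff hinge). The rear half cannot go down. Over a full well it gives only 2 to 3 mm at the front edge.
- lid_a_spot (a point): Centre of the small dark inlaid thumb spot (22 mm across) on top of the left lid (greater y) of the left caddy: 45 mm in front of the pivot line, on the lid's midline and top face. Axes are the lid's: x to the rear, y left, z out of the lid; it moves with the lid.
- lid_b (a joint): Tilt of the right lid of the left caddy, rad. 0 = shut, grows as its front half goes down and its rear half rises; stop at 1.25. Lid 141 (front to back) x 90 x 8 mm, pivoted across its middle. A free lid moves at about 1.5 N on its spot, stays where it is left (stiff hinge). The rear half cannot go down. Over a full well it gives only 2 to 3 mm at the front edge.
- lid_b_spot (a point): Centre of the small dark inlaid thumb spot (22 mm across) on top of the right lid of the left caddy: 45 mm in front of the pivot line, on the lid's midline and top face. Axes are the lid's: x to the rear, y left, z out of the lid; it moves with the lid.
- lid_c (a joint): Tilt of the left lid (greater y) of the right caddy, rad. 0 = shut, grows as its front half goes down and its rear half rises; stop at 1.25. Lid 141 (front to back) x 90 x 8 mm, pivoted across its middle. A free lid moves at about 1.5 N on its spot, stays where it is left (stiff hinge). The rear half cannot go down. Over a full well it gives only 2 to 3 mm at the front edge.
- lid_c_spot (a point): Centre of the small dark inlaid thumb spot (22 mm across) on top of the left lid (greater y) of the right caddy: 45 mm in front of the pivot line, on the lid's midline and top face. Axes are the lid's: x to the rear, y left, z out of the lid; it moves with the lid.
- lid_d (a joint): Tilt of the right lid of the right caddy, rad. 0 = shut, grows as its front half goes down and its rear half rises; stop at 1.25. Lid 141 (front to back) x 90 x 8 mm, pivoted across its middle. A free lid moves at about 1.5 N on its spot, stays where it is left (stiff hinge). The rear half cannot go down. Over a full well it gives only 2 to 3 mm at the front edge.
- lid_d_spot (a point): Centre of the small dark inlaid thumb spot (22 mm across) on top of the right lid of the right caddy: 45 mm in front of the pivot line, on the lid's midline and top face. Axes are the lid's: x to the rear, y left, z out of the lid; it moves with the lid.
- glue: White glue bottle, 46 mm across, 145 mm tall with its nozzle, standing between the caddies. Bystander; origin at the centre of its foot.
- ring_big: Yellow ring, 68 mm across, 26 mm high, lying on the table in front. Bystander; origin at the centre of its underside.
- ring_small: Yellow ring, 44 mm across, 22 mm high, lying on the table in front. Bystander; origin at the centre of its underside.
- scissors: Scissors with orange handles, 185 mm long, lying flat, 11 mm high. Bystander; origin near the pivot screw, on the table.
- tube: Cardboard tube standing upright between the caddies, behind the glue, 48 mm across, 100 mm tall. Bystander; origin at the centre of its foot.
- paint_jar: Paint jar, 56 mm across, 75 mm tall, in front of the right caddy. Bystander; origin at the centre of its foot.

How it is judged (in metres and radians):
At the end, for the whole second after the job is handed in: One lid stays tilted more than 0.78 rad (45 degrees) and at rest, the other three are shut (under 0.1 rad), both caddies stand flat and still on the table (((value of joint lid_a above 0.78 rad and value of joint each of lid_b, lid_c, lid_d below 0.1 rad and velocity of joint lid_a below 0.1 rad/s) or (value of joint lid_b above 0.78 rad and value of joint each of lid_a, lid_c, lid_d below 0.1 rad and velocity of joint lid_b below 0.1 rad/s) or (value of joint lid_c above 0.78 rad and value of joint each of lid_a, lid_b, lid_d below 0.1 rad and velocity of joint lid_c below 0.1 rad/s) or (value of joint lid_d above 0.78 rad and value of joint each of lid_a, lid_b, lid_c below 0.1 rad and velocity of joint lid_d below 0.1 rad/s)) and angle between each of caddy_left, caddy_right's own z axis and vertical below 0.05 rad and linear speed of each of caddy_left, caddy_right below 0.02 m/s); the robot touches nothing.
It fails at once if a caddy is lifted (raised over 10 mm) or tipped (over 0.15 rad) (height (world z) of any of caddy_left, caddy_right above 0.01 m or angle between any of caddy_left, caddy_right's own z axis and vertical above 0.15 rad).
It fails at once if a caddy is shifted more than 30 mm (distance of any of caddy_left, caddy_right from where it was at the start of the episode above 0.03 m).
It fails at once if the fingers press a caddy or its lids with more than 50 N (contact force between the fingers and caddy_left above 50 N or contact force between the fingers and caddy_right above 50 N).
It fails at once if another thing on the table is lifted, knocked over or moved more than 25 mm (distance of any of glue, ring_big, ring_small, scissors, tube, paint_jar from where it was at the start of the episode above 0.025 m or angle between any of glue, ring_big, ring_small, scissors, tube, paint_jar's own z axis and vertical above 0.5 rad).
It also fails if it takes over 46 s, if anything falls off the work surface, if the arm or the gripper's body presses on something with over 40 N, if the wrist force passes 120 N, or if a joint passes its speed limit or range.

## Working session

There is one attempt and no reset: what is moved stays moved. The work goes in short steps, Python scripts to look and compute and a tool call to move; the robot and the scene stay as the last step left them, time stands still between calls to the robot, and variables do not carry over. Pictures are saved under pics/ and viewed, about 8 in all and at most 12, crops included, and the job is handed in when it is done.

Besides the shell and the picture viewer there is one more tool, called after "Call:" as name(argument=value, ...) on one line, values as JSON. jog_arm: Moves the arm, as the interface text tells. Its arguments: {"type":"object","properties":{"moves":{"type":"array","items":{"type":"array","items":{"type":"array","items":{"type":"number"}}}},"gripper":{"type":"number"},"squeeze":{"type":"number"}},"required":["moves"]}

```bash
ls; mkdir -p pics
cat > h.py <<'E'
import numpy as np, cv2
from cell import manip
def grab(n):
    p=manip.camera_params(n); im,d=manip.camera(n); return p,im,d
def rayplane(p,u,v,z):
    R=cv2.Rodrigues(np.array(p["rvec"],float))[0]; t=np.array(p["tvec"],float).ravel()
    c=-R.T@t; d=R.T@np.array([(u-p["cx"])/p["fx"],(v-p["cy"])/p["fy"],1.]); return c+d*(z-c[2])/d[2]
def show():
    s=manip.read_state(); print({k:np.round(s[k],2).tolist() for k in("clock","joints","eef_pos","eef_rot","wrist_force","finger_gap")})
E
python3 - <<'E'
from h import *
show()
for n in("top","scene"):
    p,im,d=grab(n); cv2.imwrite(f"pics/{n}0.png",im); print(n,p)
    np.save(f"pics/{n}0.npy",d)
E
```

```text
pics
{'clock': 0.0, 'joints': [-1.25, 0.3, 1.52, 0.0, 1.32, -0.07], 'eef_pos': [205.35, -509.97, 223.88], 'eef_rot': [3.07, 1.57, 1.88], 'wrist_force': [-0.19, -0.03, 0.0], 'finger_gap': 94.09}
top {'fx': 373.4984501916983, 'fy': 373.4984501916983, 'cx': 252.0541087539957, 'cy': 195.00081998695308, 'rvec': array([ 2.16172517, -2.18843086,  0.0457696 ]), 'tvec': array([ 11.0383293 , 546.13394192, 885.54791598])}
scene {'fx': 387.5049619529631, 'fy': 387.5049619529631, 'cx': 252.44593350656658, 'cy': 186.4041692131608, 'rvec': array([ 2.42506797,  0.92708708, -0.25399844]), 'tvec': array([-389.38321367, -246.2719055 , 1146.19657314])}
```

View pics/top0.png

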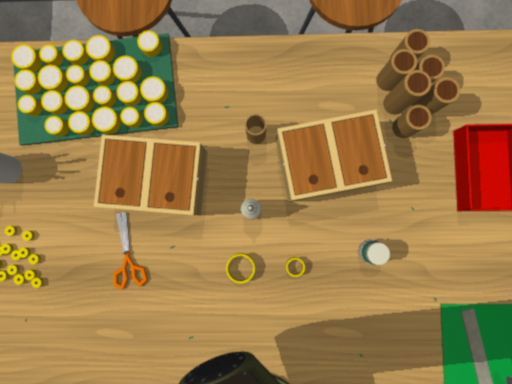

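View pics/scene0.png

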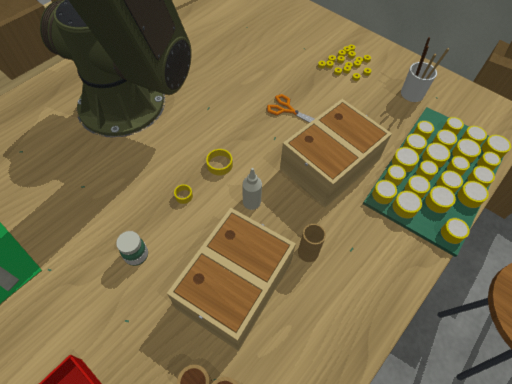

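The top view shows four spots: lid_a (120,192), lid_b (170,197), lid_c (313,179) and lid_d (364,170). The glue bottle and tube stand between the caddies. Next I'll measure these.

Run:
```python
from h import *
p=manip.camera_params("top"); im=cv2.imread("pics/top0.png"); d=np.load("pics/top0.npy")
g=cv2.cvtColor(im,cv2.COLOR_BGR2GRAY).astype(float)
for n,(u,v) in dict(a=(120,192),b=(170,197),c=(313,179),d=(364,170)).items():
    w=g[v-8:v+9,u-8:u+9]; m=w<(w.min()*.5+np.median(w)*.5)
    k,l,st,ce=cv2.connectedComponentsWithStats(m.astype(np.uint8)); i=1+np.argmax(st[1:,4])
    U,V=ce[i]+[u-8,v-8]; print(n,st[i,4],U.round(1),V.round(1),rayplane(p,U,V,110).round(1),d[int(round(V)),int(round(U))])
# caddy outlines: height from depth
R=cv2.Rodrigues(p["rvec"])[0];t=p["tvec"];vv,uu=np.mgrid[:384,:512]
P=np.stack([(uu-p["cx"])/p["fx"]*d,(vv-p["cy"])/p["fy"]*d,d],-1)-t
W=P@R
for nm,(a,b,e,f) in dict(L=(85,125,215,225),R=(265,100,400,210)).items():
    m=np.zeros(d.shape,np.uint8); m[b:f,a:e]=(abs(W[b:f,a:e,2]-110)<12)
    k,l,st,ce=cv2.connectedComponentsWithStats(m); i=1+np.argmax(st[1:,4])
    q=W[l==i]; print(nm,np.median(q[:,2]),cv2.minAreaRect(q[:,:2].astype(np.float32)))
```

```text
a 68 119.8 192.2 [550.1 292.5 110. ] 815.62164
b 69 169.3 196.7 [538.8 183.1 110. ] 816.518
c 69 313.0 179.0 [ 573.1 -130.7  110. ] 807.07605
d 70 363.1 169.5 [ 592.3 -239.4  110. ] 807.4825
L 110.58722087332018 ((588.3209228515625, 232.99688720703125), (226.44166564941406, 160.1262969970703), 84.39204406738281)
R 110.8782528488975 ((625.7278442382812, -177.52688598632812), (160.3612060546875, 225.79481506347656), 10.110427856445312)
```

Run:
```python
from h import *
from scipy.spatial.transform import Rotation as Ro
s=manip.read_state(); R=Ro.from_euler('xyz',s["eef_rot"]); print(R.as_matrix().round(3))
for yaw in(10,-5.9):
  for sg in(1,-1):
    zt=sg*Ro.from_euler('z',yaw,degrees=True).apply([0,1,0]); x=np.array([0,0,-1.]); T=np.stack([x,np.cross(zt,x),zt],1)
    print(yaw,sg,np.degrees((Ro.from_matrix(T)*R.inv()).as_rotvec()).round(1))
p=manip.camera_params("top")
for n,u,v,z in(("glue",250,208,145),("jar",376,253,75),("tube",256,123,100)): print(n,rayplane(p,u,v,z).round())
```

```text
[[-0.     0.928  0.374]
 [ 0.001  0.374 -0.928]
 [-1.     0.    -0.001]]
10 1 [ 0.000e+00 -1.000e-01  1.681e+02]
10 -1 [ -0.1  -0.  -11.9]
-5.9 1 [ 0.000e+00 -1.000e-01  1.522e+02]
-5.9 -1 [ -0.1  -0.  -27.8]
glue [511.   6. 145.]
jar [ 409. -272.   75.]
tube [701.  -8. 100.]
```

Call:
jog_arm(moves=[[[38,27,0,0,0,-4],[38,27,0,0,0,-4],[38,27,0,0,0,-4],[38,27,0,0,0,0],[38,27,0,0,0,0]]], gripper=-1)

```text
clock: 0.6
eef_pos: [396.5, -372.0, 222.2]
eef_rot: [-2.741, 1.567, 2.127]
wrist_force: [0.1, -0.5, 0.9]
finger_gap: 57.4
```

Call:
jog_arm(moves=[[[38,27,0,0,0,0],[38,27,0,0,0,0],[38,27,0,0,0,0],[38,27,0,0,0,0],[38,25,0,0,0,0]]])

```text
clock: 1.1
eef_pos: [593.1, -231.2, 221.1]
eef_rot: [-2.563, 1.565, 2.305]
wrist_force: [0.5, -0.9, -0.1]
finger_gap: 17.6
```

Call:
jog_arm(moves=[[[5,0,-20,0,0,0],[0,0,-20,0,0,0],[0,0,-10,0,0,0],[0,0,0,0,0,0],[0,0,0,0,0,0]]])

```text
clock: 1.6
eef_pos: [601.9, -226.1, 167.6]
eef_rot: [-2.507, 1.562, 2.367]
wrist_force: [-0.4, 0.4, 0.7]
finger_gap: 0.2
```

Run:
```python
from h import *
from scipy.spatial.transform import Rotation as Ro
show(); s=manip.read_state(); print(Ro.from_euler('xyz',s["eef_rot"]).as_matrix().round(3))
```

```text
{'clock': 1.6, 'joints': [-0.42, 0.56, 1.29, 0.0, 1.3, 0.99], 'eef_pos': [601.89, -226.1, 167.6], 'eef_rot': [-2.51, 1.56, 2.37], 'wrist_force': [-0.37, 0.35, 0.66], 'finger_gap': 0.19}
[[-0.006  0.987  0.162]
 [ 0.006  0.162 -0.987]
 [-1.    -0.005 -0.007]]
```

Call:
jog_arm(moves=[[[-10,-13,-15,0,0,0],[0,0,-15,0,0,0],[0,0,-3,0,0,0],[0,0,0,0,0,0],[0,0,0,0,0,0]]])

```text
clock: 2.1
eef_pos: [592.8, -240.1, 137.4]
eef_rot: [-3.034, 1.567, 1.839]
wrist_force: [0.0, -0.8, 0.4]
finger_gap: 0.4
```

Call:
jog_arm(moves=[[[0,0,-2,0,0,0],[0,0,-1,0,0,0]]])

```text
clock: 2.3
eef_pos: [593.5, -239.8, 135.5]
eef_rot: [2.815, 1.568, 1.405]
wrist_force: [0.6, -1.1, -0.4]
finger_gap: 0.7
```

Call:
jog_arm(moves=[[[0,0,-1,0,0,0],[0,0,-1,0,0,0]]])

```text
clock: 2.5
eef_pos: [593.8, -239.6, 133.7]
eef_rot: [2.644, 1.568, 1.235]
wrist_force: [-0.1, -0.4, 0.4]
finger_gap: 0.6
```

Call:
jog_arm(moves=[[[0,0,-1,0,0,0],[0,0,-1,0,0,0],[0,0,-1,0,0,0]]])

```text
clock: 2.8
eef_pos: [593.8, -239.6, 130.5]
eef_rot: [2.612, 1.568, 1.203]
wrist_force: [-0.2, -0.0, 0.6]
finger_gap: 0.5
```

Call:
jog_arm(moves=[[[0,0,-1,0,0,0],[0,0,-1,0,0,0]]])

```text
clock: 3.0
eef_pos: [593.8, -239.6, 128.4]
eef_rot: [2.628, 1.568, 1.219]
wrist_force: [-1.2, 0.1, 2.1]
finger_gap: 0.3
```

Call:
jog_arm(moves=[[[0,0,-1,0,0,0],[0,0,-1,0,0,0]]])

```text
clock: 3.2
eef_pos: [593.7, -239.7, 126.5]
eef_rot: [2.661, 1.568, 1.251]
wrist_force: [-2.2, 0.8, 2.2]
finger_gap: 0.1
```

Call:
jog_arm(moves=[[[0,0,-1,0,0,0],[0,0,-1,0,0,0]]])

```text
clock: 3.4
eef_pos: [593.7, -239.7, 124.4]
eef_rot: [2.643, 1.568, 1.233]
wrist_force: [-1.0, 0.2, 1.6]
finger_gap: 0.7
```

Call:
jog_arm(moves=[[[0,0,-1,0,0,0],[0,0,-1,0,0,0]]])

```text
clock: 3.6
eef_pos: [593.7, -239.7, 122.3]
eef_rot: [2.574, 1.568, 1.165]
wrist_force: [-1.3, -0.1, 2.0]
finger_gap: 0.8
```

Lid d gives: at about 7 mm below contact the force is only about 2 N. I'll push it on down.

Call:
jog_arm(moves=[[[0,0,-5,0,0,0],[0,0,-5,0,0,0],[0,0,-5,0,0,0],[0,0,-3,0,0,0]]])

```text
clock: 4.0
eef_pos: [594.2, -239.7, 103.1]
eef_rot: [2.094, 1.567, 0.685]
wrist_force: [-0.0, 0.2, 1.8]
finger_gap: 0.2
```

Run:
```python
from h import *
show()
a=[]
for n in("top","scene"):
    p,im,d=grab(n); a.append(cv2.resize(im[80:230,230:430] if n=="top" else im[190:350,140:340],None,fx=2,fy=2)[:300])
cv2.imwrite("pics/chk1.png",np.hstack(a))
```

```text
{'clock': 4.0, 'joints': [-0.44, 0.61, 1.36, 0.0, 1.17, 0.97], 'eef_pos': [594.24, -239.7, 103.13], 'eef_rot': [2.09, 1.57, 0.69], 'wrist_force': [-0.05, 0.16, 1.81], 'finger_gap': 0.21}
```

View pics/chk1.png

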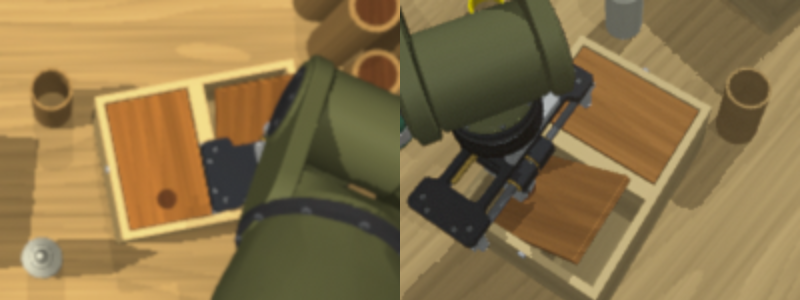

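Crops: on the left, lid_d's front is down beneath the gripper. On the right, its rear half stands up and clears the gripper body. I'll keep going.

Call:
jog_arm(moves=[[[0,0,-5,0,0,0],[0,0,-5,0,0,0],[0,0,-5,0,0,0],[0,0,-4,0,0,0]]])

```text
clock: 4.5
eef_pos: [594.1, -239.8, 82.9]
eef_rot: [2.126, 1.567, 0.716]
wrist_force: [-0.1, -0.5, 0.6]
finger_gap: 0.3
```

Call:
jog_arm(moves=[[[0,0,-4,0,0,0],[0,0,-3,0,0,0],[0,0,0,0,0,0]]])

```text
clock: 4.8
eef_pos: [593.7, -239.7, 74.3]
eef_rot: [2.603, 1.568, 1.193]
wrist_force: [0.0, 0.0, 0.9]
finger_gap: 0.4
```

Call:
jog_arm(moves=[[[3,0.5,0,0,0,0],[3,0.5,0,0,0,0],[0,0,0,0,0,0]]])

```text
clock: 5.1
eef_pos: [599.8, -238.6, 74.0]
eef_rot: [2.96, 1.568, 1.55]
wrist_force: [-0.5, 0.5, -0.5]
finger_gap: 0.6
```

Call:
jog_arm(moves=[[[-2,0,5,0,0,0],[-2,0,15,0,0,0],[0,0,20,0,0,0],[0,0,25,0,0,0],[0,0,25,0,0,0]]])

```text
clock: 5.6
eef_pos: [594.4, -237.9, 168.0]
eef_rot: [-2.851, 1.566, 2.023]
wrist_force: [-0.4, -0.1, 0.3]
finger_gap: 0.7
```

Call:
jog_arm(moves=[[[0,0,30,0,0,0],[-15,-10,30,0,0,0],[-40,-28,0,0,0,0],[-40,-28,0,0,0,0],[-40,-28,0,0,0,0]]])

```text
clock: 6.1
eef_pos: [458.7, -331.0, 242.2]
eef_rot: [1.17, 1.56, -0.232]
wrist_force: [0.5, -1.2, -0.5]
finger_gap: 0.6
```

Call:
jog_arm(moves=[[[-38,-28,0,0,0,0],[-38,-28,0,0,0,0],[-38,-28,0,0,0,0],[0,0,0,0,0,0],[0,0,0,0,0,0]]])

```text
clock: 6.6
eef_pos: [334.8, -419.9, 250.6]
eef_rot: [0.834, 1.55, -0.573]
wrist_force: [0.0, 0.1, 0.3]
finger_gap: 0.6
```

Run:
```python
from h import *
show()
p,im,d=grab("top"); a=[cv2.resize(im,(512,384))]; ps,i2,d2=grab("scene"); 
cv2.imwrite("pics/chk2.png",np.hstack([im[80:300,90:410],i2[100:320,130:450]]))
R=cv2.Rodrigues(p["rvec"])[0]
def cloud(p,d):
    R=cv2.Rodrigues(p["rvec"])[0];vv,uu=np.mgrid[:384,:512]
    return (np.stack([(uu-p["cx"])/p["fx"]*d,(vv-p["cy"])/p["fy"]*d,d],-1)-p["tvec"])@R
W=cloud(p,d); W0=cloud(p,np.load("pics/top0.npy"))
# lid tilt in caddy frame from both cameras
c,s=np.cos(np.radians(10)),np.sin(np.radians(10)); sp=np.array([592.3,-239.4])
for C in(W,cloud(ps,d2)):
    q=(C[...,:2]-sp); x=q[...,0]*c+q[...,1]*s; y=-q[...,0]*s+q[...,1]*c
    m=(abs(y)<30)&(x>20)&(x<90)&(C[...,2]>118)&(C[...,2]<200); print(m.sum(), C[m][:,2].max() if m.any() else 0)
    if m.sum()>5: X=np.stack([x[m],C[m][:,2]],1); v=cv2.fitLine(X.astype(np.float32),cv2.DIST_L2,0,.01,.01).ravel(); print("tilt",np.arctan2(v[1],v[0]))
# other lids: height change, and front-edge
for n,(u,v) in dict(a=(120,192),b=(170,197),c=(313,179)).items(): print(n,np.median(W[v-5:v+6,u-5:u+6,2]),np.median(W0[v-5:v+6,u-5:u+6,2]))
for nm,(a,b,e,f) in dict(L=(85,125,215,225),R=(265,100,400,210)).items():
    m=np.zeros(d.shape,np.uint8); m[b:f,a:e]=(abs(W[b:f,a:e,2]-110)<12)
    k,l,st,ce=cv2.connectedComponentsWithStats(m); i=1+np.argmax(st[1:,4])
    print(nm,cv2.minAreaRect(W[l==i][:,:2].astype(np.float32)))
```

```text
{'clock': 6.6, 'joints': [-0.97, 0.24, 1.53, 0.01, 1.35, 0.44], 'eef_pos': [334.82, -419.87, 250.6], 'eef_rot': [0.83, 1.55, -0.57], 'wrist_force': [0.01, 0.14, 0.34], 'finger_gap': 0.57}
545 175.4717028914577
tilt 1.1096478
353 173.20696902392413
tilt 1.0809712
a 111.25854765149082 111.5626550474358
b 110.91853311065655 111.1667116541402
c 111.27081516363516 111.32907724221168
L ((588.3228759765625, 232.19830322265625), (225.76368713378906, 160.36643981933594), 84.46166229248047)
R ((625.7401733398438, -177.90919494628906), (160.29762268066406, 226.52452087402344), 10.118393898010254)
```

View pics/chk2.png

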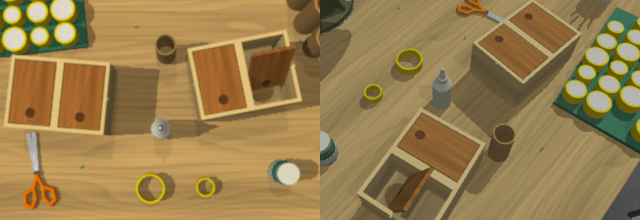

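The views show lid_d standing open at about 1.1 rad. The other lids are shut, the caddies haven't moved, and the arm is clear, so I'm handing it in.

```bash
python3 -c "
from cell import manip; print(manip.sign_off())"
```

```text
the job is handed in; nothing more can be done
None
```

The loose lid was lid_d, the right lid of the right caddy. It now stands open at about 1.1 rad, and I handed the job in at about 6.7 s on the robot's clock.

I pressed lid_d first with closed fingertips. It kept giving at about 2 N, to 7 mm below contact, where a firm lid would have stopped after about 2 mm. I then pushed its front half about 55 mm down into the well and drew the arm away. I did not press lids a, b or c, because the first one tried turned out to be the loose one.

- **Lid tilt:** the two cameras measured 1.11 and 1.08 rad, well past the 0.78 rad needed.
- **Other lids:** the heights at the other three thumb spots were unchanged to within 0.3 mm, so they are still shut.
- **Caddies:** both were within 1 mm of where they started, with no change in heading.
- **Other things on the table:** by eye, none had moved. I did not measure them.
- **Forces:** the highest wrist force I read was about 3 N. At the end the arm was clear of everything, reading about 0.4 N, which is noise.

No check failed or disagreed.

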